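# Put the swab box away through the gap

## Robot

A 7-joint arm with a two-finger parallel gripper is mounted at the origin on the work surface. World frame = base frame: x ahead of the robot, y to its left, z up, the work surface at z = 0. Lengths are in m, angles in rad, forces in N, time in s.
With the tool pointing down it reaches from about 0.4 to 0.85 m from the base axis. Payload 4.5 kg.
Tool frame: the origin (TCP) lies between the finger pads; the fingertips stand r.tip_reach ahead of it and the grasp point (between the pads) lies 11 mm behind it (r.tip_reach is the distance from the TCP to the fingertips, in m); z points along the fingers, y is the line along which they close (so a half turn about z gives the same grasp; the last joint's range is limited). The gripper opens to 88 mm and grips with 3 to 60 N. Pads are 18 mm wide; open, the fingers measure 123 mm over their backs; the gripper's body (75 mm by 187 mm) begins 45 mm behind the grasp point.
Start: joints at [0.034, 0.689, -0.195, 1.565, 0.157, 0.902, -0.215], TCP at [0.625, 0, 0.247] pointing down, gripper open.
Joint ranges: [-3.01, 3.01], [-0.46, 2.08], [-1.47, 1.51], [0.13, 2.56], [-1, 4.14], [0.04, 2.09], [-2.66, 2.66]. Speed limits (rad/s): [2.57, 2.57, 3.14, 3.14, 3.14, 3.14, 3.14].

## Interface

Orientations are given as a unit quaternion [x, y, z, w].
In Python, from plant import r, vision, workorder gives the robot as it stands.
- The arm moves only by the tool drive_tool, never from a script. Its argument "targets" is a list of rows, each an object of numbers: "tx", "ty", "tz": the shift along the world's x, y, z in units of 0.03 m (1.0 is 0.03 m); "wx", "wy", "wz": the turn, a rotation vector about the world's x, y, z in units of 60 degrees (1.0 is 60 degrees); "claw": the opening, from -1 (shut) to 1 (fully open). A call has exactly 8 rows; each row shifts and turns the commanded pose from where the row before left it; what a row does not reach is not made up. A row lasts 1/10 s, in which the tool goes at most 50 mm and 8.59 degrees, less where a joint would pass 70% of its speed; a pose out of reach is approached as far as the arm can. A call with a number of a shift or a turn outside -1 to 1 is refused whole. A call with a gripper value outside its range is refused whole. The fingers move at their own pace and stop on an object; "force" is the grip in N (left out, the last holds). Time passes only in rows, so rows that do not move let the fingers close, or fill a call up. It gives the time, the measured TCP pose, the force, the opening and the grip force at its end, in the units of the state.
- r.get_state(): the state, without advancing time (a new reading comes with each control period).
- vision.snapshot(name): name is "scene" or "side" or "wrist"; returns a dict with "image" (480x640x3 uint8, blue, green, red), "range_z" (480x640 float32, m along the optical axis (not along the pixel's ray), 0 where there is no reading), "K" (3x3 intrinsics, pixels), "dist" ([k1, k2, p1, p2, k3] as OpenCV has them; the pictures are not rectified), "cam_to_world" (4x4, takes a point from camera to world coordinates). Camera axes: x right, y up, looking along -z (the intrinsics and any distortion apply to the point x, -y, -z); pixel columns grow to the right and rows downward; lengths in m; the calibration is good to about 2 mm. A picture is of the moment at which its call begins.
- workorder.finish_job(): hands the job in; it is judged then, once.
The state is a dict: "clock": time; "q": joint angles; "qd": joint speeds; "joint_torque": joint torques, N m; "tool_pos": TCP position; "eef_rot": TCP orientation; "contact_force": force on the tool from outside, world axes, zero at the start; "moment": the same for the moment, N m; "opening": opening from 0.0 (shut) to 1.0 (fully open); "finger_force": force on a finger pad.
Only numpy, scipy, OpenCV 4.12 (cv2) and the standard library are available. Lean on these libraries where they do the work, as an engineer would, in place of code of your own. Each camera call takes 0.05 s, during which the arm holds its last target. There are 200 camera calls.

## Task

Put the bamboo swab box away without picking it up. With the fingertips, push its sliding lid fully shut, then push the box along the ledge, between the soap dish and the tumbler that are stuck down there, until its leading end sits flat against the raised kerb straight beyond the gap. Slide it all the way, never lifting or tipping it, leave the other toiletries where they are, and take the hand away.

Things in the scene. Friction and masses are not known exactly. Their poses are not given: they have to be found in the camera images.
- swab_box: Loose bamboo box of cotton swabs, 72 mm wide (its x) by 110 mm long (its y) by 50 mm high, walls 7 mm, 0.25 to 0.45 kg with its lid; slides on the ledge under a push of a few newtons. Origin: centre of its underside. Its +y end is the leading end, closed by a full-height wall, and at the start points roughly towards the gap and kerb (up to 20 degrees askew). Its -y end wall is only 42 mm high; the lid slides out above it.
- swab_lid (a joint): How far the box's sliding lid is open, in m: 0 = fully shut (its end flush with the box's -y end face), up to 0.07. It grows as the lid slides out along the box's -y. The lid is 57 mm wide and 5 mm thick, lies between the side walls 43 to 48 mm above the box's underside, runs stiffly (about 0.5 N, less than it takes to slide the box) and stays where it is left. At the start it stands open and overhangs the box's -y end by 25 to 50 mm.
- swab_lid_end (a point): Middle of the lid's -y end edge, 45.5 mm above the box's underside: the edge to push towards the box's +y to shut the lid.
- ledge: Fixed terracotta ceramic ledge, a slab 20 mm thick, 380 mm across (its x, from -190 to +190 mm) and 740 mm long (its y, from -450 to +290 mm). Origin: on the underside of the slab; the top surface is 20 mm above it. At its +y end a raised kerb runs right across; the kerb's inner face is at y = +270 mm and stands 50 mm above the slab's top. The kerb end is at the robot's left. The gap between soap dish and tumbler leads along the ledge's +y.
- soap_dish: White ceramic soap dish with a bar of soap, fixed to the ledge; oblong with round ends, 88 mm wide (across the ledge), 118 mm long (along the ledge), rim 29 mm high, soap to 33 mm. Origin: centre of its underside, on the ledge's top. Its axes are parallel to the ledge's. It stands beside the tumbler, on either side of the gap: their centres are 167 mm apart straight across the ledge, which leaves a gap of 79 mm for the 72 mm box.
- tumbler: White ceramic tumbler, empty, fixed to the ledge; round, 88 mm diameter, 70 mm high. Origin: centre of its underside, on the ledge's top. The gap's middle lies halfway between its centre and the soap dish's centre; its axes are parallel to the ledge's.
- perfume_bottle: Loose rectangular glass perfume bottle, 28 x 46 x 90 mm high. Origin: centre of its underside. To be left alone.
- cream_jar: Loose round cream jar, 52 mm diameter, 40 mm high. Origin: centre of its underside. To be left alone.
- roll_on: Loose roll-on deodorant, 38 mm diameter, 78 mm high, standing. Origin: centre of its underside. To be left alone.
- nail_clipper: Loose green plastic nail clipper, 13 x 62 x 19 mm high, lying along its y. Origin: centre of its underside. To be left alone.
- brush: Loose small hard silicone brush, 40 x 82 x 37 mm high, bristles down, handle loop up. Origin: centre of its underside. To be left alone.
- pumice: Loose pumice stone, 42 x 72 x 26 mm high. Origin: centre of its underside. To be left alone.
Things that resemble listed ones, but are neither listed nor needed, are in the scene too. Leave any orange look-alike of the swab_box alone.

How it is judged:
By the outcome, as a careful person would: the job done as asked, in the order asked, and still so for the second after the job is handed in, with the robot touching nothing.
It also fails if it takes over 72 s, if anything falls off the work surface, if the arm or the gripper's body presses on something with over 40 N, if the wrist force passes 120 N, or if a joint passes its speed limit or range.

## Working session

There is one attempt and no reset: what is moved stays moved. The work goes in short steps, Python scripts to look and compute and a tool call to move; the robot and the scene stay as the last step left them, time stands still between calls to the robot, and variables do not carry over. Pictures are saved under pics/ and viewed, at most 10 in all, crops included, and the job is handed in when it is done.

Besides the shell and the picture viewer there is one more tool, called as a command line: name --argument value ..., lists and objects as JSON in quotes. drive_tool: Moves the arm, as the interface text tells. Its arguments: {"type":"object","properties":{"targets":{"type":"array","items":{"type":"object","properties":{"tx":{"type":"number"},"ty":{"type":"number"},"tz":{"type":"number"},"wx":{"type":"number"},"wy":{"type":"number"},"wz":{"type":"number"},"claw":{"type":"number"}}}},"force":{"type":"number"}},"required":["targets"]}

```bash
mkdir -p pics
cat > h.py <<'E'
import numpy as np, cv2, pickle
from plant import r, vision, workorder
def snap(n, save):
    s=vision.snapshot(n); cv2.imwrite(f'pics/{save}.png',s['image']); pickle.dump(s,open(f'{save}.pkl','wb')); return s
def pts(s):
    h,w=s['range_z'].shape
    u,v=np.meshgrid(np.arange(w),np.arange(h))
    p=cv2.undistortPoints(np.stack([u,v],-1).reshape(-1,1,2).astype(np.float64),s['K'],np.array(s['dist'])).reshape(h,w,2)
    z=s['range_z']; c=np.stack([p[...,0]*z,-p[...,1]*z,-z,np.ones_like(z)],-1)
    W=(c@np.array(s['cam_to_world']).T)[...,:3]; W[z<=0]=np.nan; return W
E
python3 - <<'E'
from h import *
s=snap('scene','sc1'); snap('side','si1'); print(r.tip_reach, r.get_state())
print(s['cam_to_world'])
E
```

```text
0.008 {'clock': 0.1, 'q': array([ 0.03377961,  0.68988502, -0.19450623,  1.56623574,  0.15728971,
        0.9025059 , -0.21510063]), 'qd': array([-0.00051045, -0.00181308,  0.00013558, -0.00378828, -0.00187334,
        0.00097705,  0.000499  ]), 'joint_torque': array([-3.08775299e-03, -5.28501892e+01, -1.27141513e+00, -1.53837240e+01,
       -5.25604945e-02,  1.96265515e-03,  5.71585565e-05]), 'tool_pos': array([ 6.24444896e-01, -3.55983702e-05,  2.46000435e-01]), 'eef_rot': array([ 7.07078797e-01,  7.07134286e-01, -6.23687155e-04, -5.36472675e-04]), 'contact_force': array([-0.6057408 , -0.72890334, -0.25009972]), 'moment': array([-0.02518045, -0.02933307, -0.02140458]), 'finger_force': 0.0, 'opening': 1.001219313035851}
[[-0.07434607 -0.7677221   0.63645537  1.17260896]
 [ 0.99722205 -0.05431248  0.05097395 -0.0783635 ]
 [-0.00456636  0.63847704  0.76962733  0.83628977]
 [ 0.          0.          0.          1.        ]]
```

View pics/sc1.png

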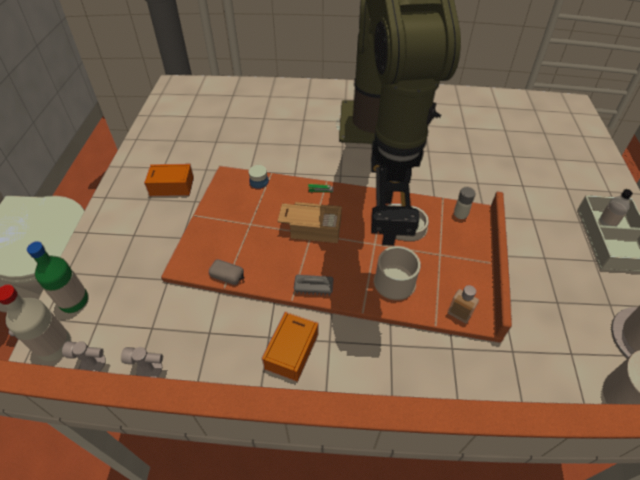

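View pics/si1.png

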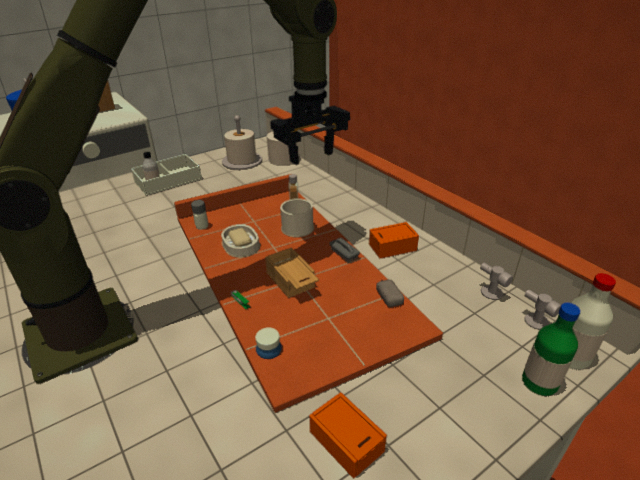

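The bamboo box is at about (313,222) in the scene view, with its lid sticking out to the left, to (281,215). The orange look-alikes are at (170,180) and (291,345). Only the bamboo one fits. I'll confirm it in a crop and measure from depth.

Run:
```python
from h import *
s=pickle.load(open('sc1.pkl','rb')); W=pts(s)
im=s['image'][170:330,260:520]; cv2.imwrite('pics/c1.png',cv2.resize(im,None,fx=3,fy=3,interpolation=cv2.INTER_CUBIC))
hsv=cv2.cvtColor(s['image'],cv2.COLOR_BGR2HSV)
def show(n,u,v): print(n,W[v,u].round(4))
for p in [(250,250),(350,290),(440,270),(240,200),(300,215),(285,213),(328,222),(470,230),(320,188)]: show(p,*p)
# side cloud too
s2=pickle.load(open('si1.pkl','rb')); W2=pts(s2)
for nm,X in (('sc',W),('si',W2)):
    P=X.reshape(-1,3); P=P[~np.isnan(P).any(1)]
    tz=0.02
    # top-down height map 2mm
    a=P[(P[:,0]>.3)&(P[:,0]<.9)&(P[:,1]>-.55)&(P[:,1]<.45)&(P[:,2]<.13)]
    hm=np.zeros((300,500),np.float32)
    i=((a[:,0]-.3)/.002).astype(int); j=((a[:,1]+.55)/.002).astype(int)
    np.maximum.at(hm,(i,j),a[:,2])
    cv2.imwrite(f'pics/hm_{nm}.png',cv2.applyColorMap(np.clip(hm*2500,0,255).astype(np.uint8),cv2.COLORMAP_JET))
    b=a[(a[:,2]>.015)&(a[:,2]<.028)]; print(nm,'ledge z',np.median(b[:,2]))
    # kerb top
    k=a[(a[:,2]>.064)&(a[:,2]<.076)&(a[:,1]>.2)]; print('kerb',len(k),k.min(0),k.max(0))
a1=cv2.imread('pics/hm_sc.png');b1=cv2.imread('pics/hm_si.png'); cv2.imwrite('pics/hm.png',np.vstack([a1,b1]))
```

```text
(250, 250) [ 0.5371 -0.2858  0.0232]
(350, 290) [ 0.629  -0.0549  0.022 ]
(440, 270) [0.5623 0.1427 0.0215]
(240, 200) [ 0.3762 -0.3395  0.0195]
(300, 215) [ 0.463  -0.1768  0.0689]
(285, 213) [ 0.4575 -0.2122  0.0671]
(328, 222) [ 0.4651 -0.1122  0.0523]
(470, 230) [0.4382 0.2267 0.0213]
(320, 188) [ 0.3312 -0.1404  0.031 ]
sc ledge z 0.020973550303763022
kerb 1360 [0.3496923  0.20125027 0.06413696] [0.85750032 0.44991191 0.07568725]
si ledge z 0.019599345712811966
kerb 604 [0.34720642 0.20006341 0.06401787] [0.89919027 0.44981092 0.07599566]
```

View pics/c1.png

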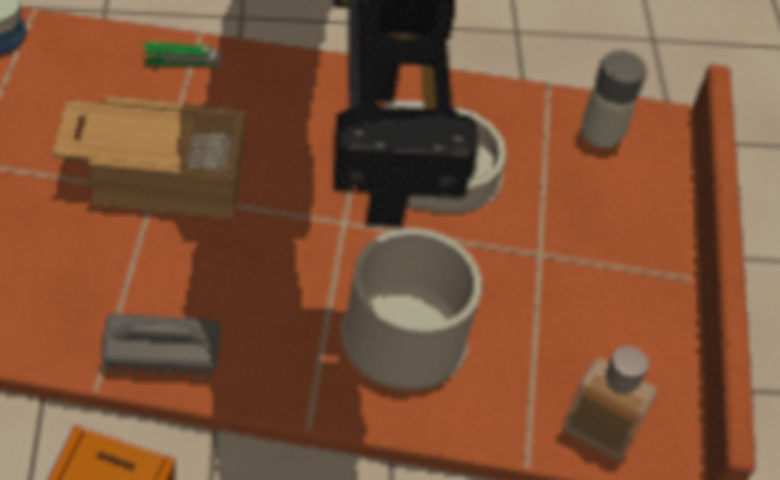

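View pics/hm.png

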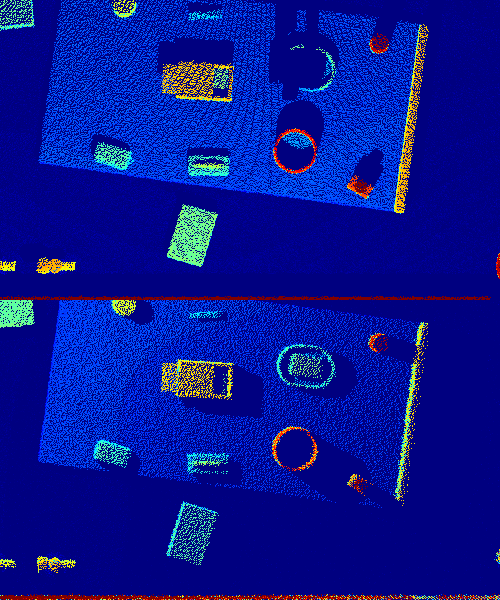

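The crop confirms the bamboo box with its swabs showing, at scene pixels x 290–340, y 205–242, and its lid standing out to the left. The height map also shows the dish and tumbler gap ahead of it and the kerb beyond. Next I fit the poses.

```bash
cat > fit.py <<'E'
from h import *
from scipy.optimize import least_squares as ls
def cloud(n):
    P=pts(pickle.load(open(n+'.pkl','rb'))).reshape(-1,3); return P[~np.isnan(P).any(1)]
def sel(P,x0,x1,y0,y1,z0,z1): return P[(P[:,0]>x0)&(P[:,0]<x1)&(P[:,1]>y0)&(P[:,1]<y1)&(P[:,2]>z0)&(P[:,2]<z1)]
def rect(q): (c,s,a)=cv2.minAreaRect((q[:,:2]*1000).astype(np.float32)); return np.round(c,1),np.round(s,1),round(a,2)
E
python3 - <<'E'
from fit import *
for n in ('sc1','si1'):
    P=cloud(n)
    k=sel(P,.33,.73,.24,.31,.062,.08); k=k[np.abs(k[:,1]-(.298-.128*(k[:,0]-.35)))<.02]
    print(n,'kerb',rect(k),len(k), np.polyfit(k[:,0],k[:,1],1))
    t=sel(P,.54,.66,-.02,.1,.08,.1)
    f=ls(lambda p:np.hypot(t[:,0]-p[0],t[:,1]-p[1])-p[2],[.6,.04,.042],loss='soft_l1',f_scale=.002); print('tumbler',f.x, t[:,2].max())
    d=sel(P,.37,.5,-.02,.13,.043,.056); print('dish',rect(d),len(d))
    b=sel(P,.4,.54,-.24,-.07,.055,.08); print('box+lid',rect(b),len(b), np.percentile(b[:,2],[50,99]))
    w=b[b[:,2]>.067]; print('rim-ish',rect(w))
    for side in (0,1):
        # box side edges: per-y-bin extreme x
        q=b[(b[:,1]>-.185)&(b[:,1]<-.09)]; yb=np.arange(-.185,-.09,.005)
        e=[(y+.0025,(np.min,np.max)[side](q[(q[:,1]>=y)&(q[:,1]<y+.005)][:,0])) for y in yb]
        print('edge',side,np.polyfit(*np.array(e).T,1))
    lid=b[(b[:,1]<-.19)]; print('lid y min',np.percentile(lid[:,1],[0.5,2]), 'x',lid[:,0].min(),lid[:,0].max())
    xb=np.arange(.42,.5,.005); e=np.array([(x+.0025,q.max()) for x in xb if len(q:=b[(b[:,0]>=x)&(b[:,0]<x+.005)][:,1])]); print('front',e.round(4).tolist())
E
```

```text
sc1 kerb (array([537.5, 273. ]), array([ 21.9, 378.7]), 82.45) 1277 [-0.13625294  0.34561527]
tumbler [0.60240919 0.04029418 0.04092874] 0.09353923137602205
dish (array([422.4,  85.1]), array([105.6,  58.1]), 36.09) 134
box+lid (array([ 460.1, -155.3]), array([140.1,  79.1]), 86.22) 1386 [0.06877005 0.07311449]
rim-ish (array([ 461.7, -155.1]), array([139.9,  75.4]), 87.21)
edge 0 [0.06141541 0.43567957]
edge 1 [0.0609766  0.50812161]
lid y min [-0.22529381 -0.22467095] x 0.4243369505540745 0.4958153996013991
front [[0.4225, -0.1383], [0.4275, -0.0889], [0.4325, -0.0836], [0.4375, -0.0838], [0.4425, -0.086], [0.4475, -0.0857], [0.4525, -0.0856], [0.4575, -0.0849], [0.4625, -0.0851], [0.4675, -0.0872], [0.4725, -0.0869], [0.4775, -0.0863], [0.4825, -0.0865], [0.4875, -0.0885], [0.4925, -0.0882], [0.4975, -0.0877], [0.5025, -0.0879]]
si1 kerb (array([528.1, 273.4]), array([ 26.5, 366. ]), 82.23) 538 [-0.133772   0.3419727]
tumbler [0.59807261 0.03991373 0.04128635] 0.0912079699422591
dish (array([434.2,  62.9]), array([119.2,  86.6]), 87.93) 474
box+lid (array([ 458.8, -155.5]), array([141.8,  73.7]), 86.48) 1183 [0.06693784 0.07061544]
rim-ish (array([ 458.7, -155.4]), array([141.4,  72.6]), 86.8)
edge 0 [0.06622714 0.43304724]
edge 1 [0.04858037 0.50160569]
lid y min [-0.22650927 -0.22558442] x 0.41971154683847584 0.49346105567993914
front [[0.4225, -0.1235], [0.4275, -0.0829], [0.4325, -0.0863], [0.4375, -0.0853], [0.4425, -0.0852], [0.4475, -0.0855], [0.4525, -0.086], [0.4575, -0.0855], [0.4625, -0.0852], [0.4675, -0.0878], [0.4725, -0.0855], [0.4775, -0.0888], [0.4825, -0.0908], [0.4875, -0.0862], [0.4925, -0.089], [0.4975, -0.0879]]
```

Fit, with both cameras agreeing to about 3 mm and the sizes matching those given:
- **Ledge:** yaw −7.6°.
- **Box:** centre (0.461, −0.141), yaw −3.5°, lid end at y = −0.226.
- **Gap:** middle at (0.5175, 0.051). The box is about 31 mm off the gap axis.

Plan: shut the lid from behind, square the box onto the axis with a side push, then push it through.

drive_tool --targets '[{"tx":-0.6,"ty":-1,"claw":-0.43,"wz":-0.06},{"tx":-0.6,"ty":-1,"claw":-0.43},{"tx":-0.6,"ty":-1,"claw":-0.43},{"tx":-0.6,"ty":-1,"claw":-0.43},{"tx":-0.6,"ty":-1,"claw":-0.43},{"tx":-0.6,"ty":-1,"claw":-0.43},{"tx":-0.6,"ty":-1,"claw":-0.43},{"tx":-0.6,"ty":-1,"claw":-0.43}]'

```text
validation failed for argument at $.ta...
```

drive_tool --targets '[{"tx":-0.6,"ty":-1,"claw":-0.43},{"tx":-0.3,"ty":-0.3,"tz":-0.5,"claw":-0.43},{"tz":-1,"claw":-0.43},{"tz":-1,"claw":-0.43},{"tz":-1,"claw":-0.43},{"tz":-1,"claw":-0.43},{"tz":-0.6,"claw":-0.43},{"claw":-0.43}]'

```text
validation failed for argument at $.ta...
```

drive_tool --targets '[{"tx":-0.6,"ty":-1,"tz":0,"wx":0,"wy":0,"wz":-0.06,"claw":-0.43},{"tx":-0.6,"ty":-1,"tz":0,"wx":0,"wy":0,"wz":0,"claw":-0.43},{"tx":-0.6,"ty":-1,"tz":0,"wx":0,"wy":0,"wz":0,"claw":-0.43},{"tx":-0.6,"ty":-1,"tz":0,"wx":0,"wy":0,"wz":0,"claw":-0.43},{"tx":-0.6,"ty":-1,"tz":0,"wx":0,"wy":0,"wz":0,"claw":-0.43},{"tx":-0.6,"ty":-1,"tz":0,"wx":0,"wy":0,"wz":0,"claw":-0.43},{"tx":-0.6,"ty":-1,"tz":0,"wx":0,"wy":0,"wz":0,"claw":-0.43},{"tx":-0.6,"ty":-1,"tz":0,"wx":0,"wy":0,"wz":0,"claw":-0.43}]'

```text
clock: 0.9
tool_pos: [0.4799, -0.241, 0.2465]
eef_rot: [0.729, 0.685, -0.0, -0.0]
contact_force: [-0.1, -0.7, -0.6]
opening: 0.3
finger_force: 0.0
```

drive_tool --targets '[{"tx":-0.5,"ty":-1,"tz":0,"wx":0,"wy":0,"wz":0,"claw":-0.43},{"tx":-0.4,"ty":0,"tz":-1,"wx":0,"wy":0,"wz":0,"claw":-0.43},{"tx":0,"ty":0,"tz":-1,"wx":0,"wy":0,"wz":0,"claw":-0.43},{"tx":0,"ty":0,"tz":-1,"wx":0,"wy":0,"wz":0,"claw":-0.43},{"tx":0,"ty":0,"tz":-1,"wx":0,"wy":0,"wz":0,"claw":-0.43},{"tx":0,"ty":0,"tz":-1,"wx":0,"wy":0,"wz":0,"claw":-0.43},{"tx":0,"ty":0,"tz":-1,"wx":0,"wy":0,"wz":0,"claw":-0.43},{"tx":0,"ty":0,"tz":-0.3,"wx":0,"wy":0,"wz":0,"claw":-0.43}]'

```text
clock: 1.7
tool_pos: [0.4525, -0.269, 0.0551]
eef_rot: [0.729, 0.685, -0.001, -0.002]
contact_force: [0.7, 0.4, 0.1]
opening: 0.285
finger_force: 0.0
```

Run:
```python
from h import *
s=snap('scene','sc2'); cv2.imwrite('pics/c2.png',cv2.resize(s['image'][150:270,210:370],None,fx=4,fy=4,interpolation=cv2.INTER_CUBIC)); print(r.get_state()['tool_pos'])
```

```text
[ 0.452615   -0.26906411  0.05520615]
```

View pics/c2.png

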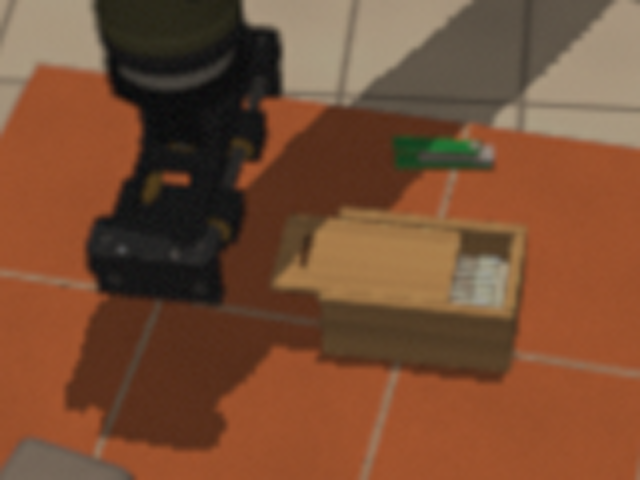

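The hand stands behind the lid end (crop about (160,260)) and the lid edge is at (290,250). The path is clear, so I push the lid along the box axis.

drive_tool --targets '[{"tx":0.01,"ty":0.25,"tz":0,"wx":0,"wy":0,"wz":0,"claw":-0.43},{"tx":0.02,"ty":0.25,"tz":0,"wx":0,"wy":0,"wz":0,"claw":-0.43},{"tx":0.01,"ty":0.25,"tz":0,"wx":0,"wy":0,"wz":0,"claw":-0.43},{"tx":0.02,"ty":0.25,"tz":0,"wx":0,"wy":0,"wz":0,"claw":-0.43},{"tx":0.01,"ty":0.25,"tz":0,"wx":0,"wy":0,"wz":0,"claw":-0.43},{"tx":0.02,"ty":0.25,"tz":0,"wx":0,"wy":0,"wz":0,"claw":-0.43},{"tx":0.01,"ty":0.2,"tz":0,"wx":0,"wy":0,"wz":0,"claw":-0.43},{"tx":0,"ty":0.1,"tz":0,"wx":0,"wy":0,"wz":0,"claw":-0.43}]'

```text
clock: 2.55
tool_pos: [0.4573, -0.2152, 0.0578]
eef_rot: [0.729, 0.685, 0.0, 0.0]
contact_force: [0.6, -0.6, 0.2]
opening: 0.279
finger_force: 0.2
```

drive_tool --targets '[{"tx":0,"ty":0.05,"tz":0,"wx":0,"wy":0,"wz":0,"claw":-0.43},{"tx":0,"ty":0.05,"tz":0,"wx":0,"wy":0,"wz":0,"claw":-0.43},{"tx":0,"ty":0.05,"tz":0,"wx":0,"wy":0,"wz":0,"claw":-0.43},{"tx":0,"ty":0.05,"tz":0,"wx":0,"wy":0,"wz":0,"claw":-0.43},{"tx":0,"ty":0.05,"tz":0,"wx":0,"wy":0,"wz":0,"claw":-0.43},{"tx":0,"ty":0.05,"tz":0,"wx":0,"wy":0,"wz":0,"claw":-0.43},{"tx":0,"ty":0.05,"tz":0,"wx":0,"wy":0,"wz":0,"claw":-0.43},{"tx":0,"ty":0,"tz":0,"wx":0,"wy":0,"wz":0,"claw":-0.43}]'

```text
clock: 3.35
tool_pos: [0.4569, -0.2052, 0.0577]
eef_rot: [0.729, 0.685, 0.0, -0.0]
contact_force: [-0.1, -0.6, -0.5]
opening: 0.282
finger_force: 0.0
```

Run:
```python
from fit import *
s=snap('scene','sc3'); snap('side','si3')
for n in ('sc3','si3'):
    b=sel(cloud(n),.415,.51,-.24,-.07,.055,.08); b=b[b[:,2]<.074]; print(rect(b),rect(b[b[:,1]>-.17]))
cv2.imwrite('pics/c3.png',cv2.resize(s['image'][180:260,260:360],None,fx=6,fy=6,interpolation=cv2.INTER_CUBIC))
```

```text
(array([ 462.9, -135.6]), array([101.2,  75.4]), 86.85) (array([ 463.3, -128.2]), array([86.2, 75.4]), 86.85)
(array([ 458. , -156.5]), array([126.5,  70.4]), 78.71) (array([ 463.4, -142.5]), array([82.5, 65.3]), 63.38)
```

View pics/c3.png

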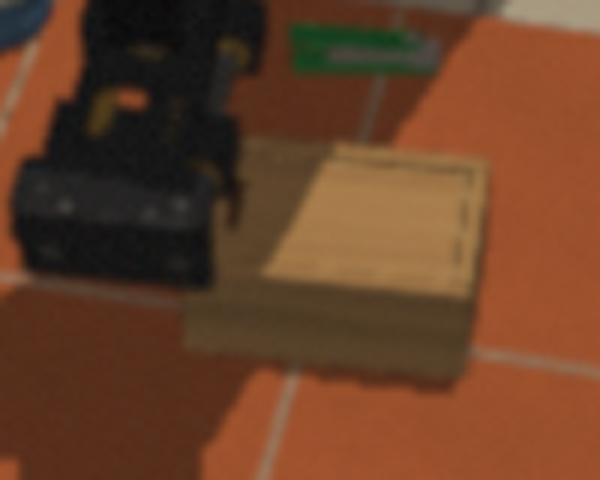

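The lid now covers the swabs, with its front edge near the closing wall at crop (470,210). I'll push a little more until the box itself resists, to seat the lid.

drive_tool --targets '[{"tx":0,"ty":0.05,"tz":-0.1,"wx":0,"wy":0,"wz":0,"claw":-0.43},{"tx":0,"ty":0.05,"tz":0,"wx":0,"wy":0,"wz":0,"claw":-0.43},{"tx":0,"ty":0.05,"tz":0,"wx":0,"wy":0,"wz":0,"claw":-0.43},{"tx":0,"ty":0.05,"tz":0,"wx":0,"wy":0,"wz":0,"claw":-0.43},{"tx":0,"ty":0.05,"tz":0,"wx":0,"wy":0,"wz":0,"claw":-0.43},{"tx":0,"ty":0.05,"tz":0,"wx":0,"wy":0,"wz":0,"claw":-0.43},{"tx":0,"ty":0.05,"tz":0,"wx":0,"wy":0,"wz":0,"claw":-0.43},{"tx":0,"ty":0.05,"tz":0,"wx":0,"wy":0,"wz":0,"claw":-0.43}]'

```text
clock: 4.25
tool_pos: [0.457, -0.1933, 0.0548]
eef_rot: [0.729, 0.685, 0.0, 0.0]
contact_force: [-1.2, -1.2, -1.6]
opening: 0.286
finger_force: 0.5
```

drive_tool --targets '[{"tx":0,"ty":-0.7,"tz":0,"wx":0,"wy":0,"wz":0,"claw":-0.43},{"tx":0,"ty":-0.3,"tz":1,"wx":0,"wy":0,"wz":0,"claw":-0.43},{"tx":0,"ty":0,"tz":1,"wx":0,"wy":0,"wz":0.14,"claw":0.2},{"tx":0,"ty":0,"tz":1,"wx":0,"wy":0,"wz":0.14,"claw":0.2},{"tx":-0.5,"ty":0,"tz":0.5,"wx":0,"wy":0,"wz":0.14,"claw":0.2},{"tx":-0.5,"ty":0,"tz":0,"wx":0,"wy":0,"wz":0.14,"claw":0.2},{"tx":-0.5,"ty":0,"tz":0,"wx":0,"wy":0,"wz":0.14,"claw":0.2},{"tx":-0.5,"ty":0,"tz":0,"wx":0,"wy":0,"wz":0.14,"claw":0.2}]'

```text
clock: 5.05
tool_pos: [0.3964, -0.2231, 0.1601]
eef_rot: [0.365, 0.931, 0.0, 0.0]
contact_force: [-0.2, -0.5, 0.3]
opening: 0.601
finger_force: 0.0
```

Run:
```python
from fit import *
s=snap('scene','sc4'); snap('side','si4'); print(r.get_state()['tool_pos'],r.get_state()['q'].round(2))
for n in ('sc4','si4'):
    b=sel(cloud(n),.41,.52,-.24,-.04,.055,.078); print(rect(b),len(b),b.min(0),b.max(0))
```

```text
[ 0.3944236  -0.22333165  0.15971246] [ 0.65  0.65 -0.38  2.15  0.55  0.44  0.66]
(array([ 462.2, -127.7]), array([110.5,  77.1]), 87.2) 1319 [ 0.42432815 -0.18399323  0.05500445] [ 0.50226966 -0.07152818  0.07431943]
(array([ 458.8, -140.1]), array([90.7, 72.8]), 86.49) 581 [ 0.42022612 -0.18574521  0.05502449] [ 0.49740966 -0.09266753  0.07114314]
```

Box plus lid now measures 110.5 mm long, so the lid is flush. Centre (0.461, −0.128). Next I set up the side push.

drive_tool --targets '[{"tx":0,"ty":1,"tz":0,"wx":0,"wy":0,"wz":0.14,"claw":0.2},{"tx":0,"ty":1,"tz":0,"wx":0,"wy":0,"wz":0.14,"claw":0.2},{"tx":0,"ty":1,"tz":0,"wx":0,"wy":0,"wz":0.14,"claw":0.2},{"tx":0,"ty":0.35,"tz":0,"wx":0,"wy":0,"wz":0.14,"claw":0.2},{"tx":0,"ty":0,"tz":-0.5,"wx":0,"wy":0,"wz":0.03,"claw":0.2},{"tx":0,"ty":0,"tz":-1,"wx":0,"wy":0,"wz":0,"claw":0.2},{"tx":0,"ty":0,"tz":0,"wx":0,"wy":0,"wz":0,"claw":0.2},{"tx":0,"ty":0,"tz":0,"wx":0,"wy":0,"wz":0,"claw":0.2}]'

```text
clock: 5.95
tool_pos: [0.3975, -0.1225, 0.1148]
eef_rot: [0.068, 0.998, -0.0, -0.0]
contact_force: [-0.5, -0.5, 0.7]
opening: 0.597
finger_force: 0.0
```

drive_tool --targets '[{"tx":-0.1,"ty":0,"tz":-1,"wx":0,"wy":0,"wz":0,"claw":0.2},{"tx":0,"ty":0,"tz":-1,"wx":0,"wy":0,"wz":0,"claw":0.2},{"tx":0,"ty":0,"tz":-0.1,"wx":0,"wy":0,"wz":0,"claw":0.2},{"tx":0.15,"ty":-0.02,"tz":0,"wx":0,"wy":0,"wz":0,"claw":0.2},{"tx":0.15,"ty":-0.02,"tz":0,"wx":0,"wy":0,"wz":0,"claw":0.2},{"tx":0.15,"ty":-0.02,"tz":0,"wx":0,"wy":0,"wz":0,"claw":0.2},{"tx":0.15,"ty":-0.02,"tz":0,"wx":0,"wy":0,"wz":0,"claw":0.2},{"tx":0,"ty":0,"tz":0,"wx":0,"wy":0,"wz":0,"claw":0.2}]'

```text
clock: 6.75
tool_pos: [0.4093, -0.1262, 0.0722]
eef_rot: [0.068, 0.998, -0.001, -0.006]
contact_force: [-0.1, 0.4, 1.0]
opening: 0.601
finger_force: 0.0
```

Run:
```python
from h import *
s=r.get_state(); print(s['q'].round(3),s['qd'].round(3),s['tool_pos'],s['contact_force'])
```

```text
[ 0.362  0.818 -0.28   2.262  1.153  0.226  0.456] [-0.017  0.005  0.031  0.029  0.028 -0.023 -0.025] [ 0.40926387 -0.12624219  0.07220741] [-0.12815266  0.35045947  0.95488219]
```

drive_tool --targets '[{"tx":0,"ty":0,"tz":-0.15,"wx":0,"wy":0,"wz":0,"claw":0.2},{"tx":0,"ty":0,"tz":-0.15,"wx":0,"wy":0,"wz":0,"claw":0.2},{"tx":0,"ty":0,"tz":-0.15,"wx":0,"wy":0,"wz":0,"claw":0.2},{"tx":0,"ty":0,"tz":-0.15,"wx":0,"wy":0,"wz":0,"claw":0.2},{"tx":0,"ty":0,"tz":0,"wx":0,"wy":0,"wz":0,"claw":0.2},{"tx":0,"ty":0,"tz":0,"wx":0,"wy":0,"wz":0,"claw":0.2},{"tx":0,"ty":0,"tz":0,"wx":0,"wy":0,"wz":0,"claw":0.2},{"tx":0,"ty":0,"tz":0,"wx":0,"wy":0,"wz":0,"claw":0.2}]'

```text
clock: 7.55
tool_pos: [0.4077, -0.126, 0.0535]
eef_rot: [0.067, 0.998, -0.001, -0.007]
contact_force: [-0.1, 0.2, -0.5]
opening: 0.598
finger_force: 0.0
```

drive_tool --targets '[{"tx":0.16,"ty":-0.02,"tz":0,"wx":0,"wy":0,"wz":0,"claw":0.2},{"tx":0.16,"ty":-0.02,"tz":0,"wx":0,"wy":0,"wz":0,"claw":0.2},{"tx":0.16,"ty":-0.02,"tz":0,"wx":0,"wy":0,"wz":0,"claw":0.2},{"tx":0.16,"ty":-0.02,"tz":0,"wx":0,"wy":0,"wz":0,"claw":0.2},{"tx":0.16,"ty":-0.02,"tz":0,"wx":0,"wy":0,"wz":0,"claw":0.2},{"tx":0.16,"ty":-0.02,"tz":0,"wx":0,"wy":0,"wz":0,"claw":0.2},{"tx":0.16,"ty":-0.02,"tz":0,"wx":0,"wy":0,"wz":0,"claw":0.2},{"tx":0,"ty":0,"tz":0,"wx":0,"wy":0,"wz":0,"claw":0.2}]'

```text
clock: 8.35
tool_pos: [0.4426, -0.1304, 0.0534]
eef_rot: [0.068, 0.998, -0.001, -0.006]
contact_force: [0.3, 1.2, 0.4]
opening: 0.601
finger_force: 0.0
```

```bash
cat > m.py <<'E'
from fit import *
import sys
t=sys.argv[1]; snap('scene','sc'+t); snap('side','si'+t); print(r.get_state()['tool_pos'])
g=np.array([.5175,.051]); ex=np.array([.991,-.133]); ey=np.array([.133,.991])
for n in ('sc'+t,'si'+t):
    P=cloud(n); L=np.c_[(P[:,:2]-g)@ex,(P[:,:2]-g)@ey,P[:,2]]
    # in ledge/gap frame: lateral, along
    b=L[(abs(L[:,0])<.06)&(L[:,1]>-.28)&(L[:,1]<.19)&(L[:,2]>.058)&(L[:,2]<.0745)]
    b=b[(b[:,1]<-.065)|(abs(b[:,0])<.037)]
    print(n,rect(b),len(b),(b.min(0)*1000).round(1),(b.max(0)*1000).round(1))
    y=np.arange(b[:,1].min()+.01,b[:,1].max()-.01,.005)
    for f in (np.min,np.max):
        e=np.array([(v,f(q)) for v in y if len(q:=b[abs(b[:,1]-v)<.003][:,0])>3])
        c=np.polyfit(*e.T,1); print('  slope deg',np.degrees(c[0]).round(2),'mid lat mm',(np.median(e[:,1])*1000).round(1))
    # references: dish inner rim / tumbler inner rim
    d=L[(L[:,0]<-.03)&(L[:,0]>-.1)&(abs(L[:,1])<.05)&(L[:,2]>.043)&(L[:,2]<.056)]
    tm=L[(L[:,0]>.03)&(L[:,0]<.1)&(abs(L[:,1])<.03)&(L[:,2]>.08)&(L[:,2]<.095)]
    if len(d)and len(tm): print('  dish inner',np.percentile(d[:,0],99)*1e3,'tumbler inner',np.percentile(tm[:,0],1)*1e3)
E
python3 m.py 5
```

```text
[ 0.44211905 -0.13016073  0.05342316]
sc5 (array([ -10.1, -186.9]), array([ 95.1, 110.2]), 0.0) 1368 [ -57.7 -242.    58.1] [  37.4 -131.8   74.4]
  slope deg 1.27 mid lat mm -37.3
  slope deg 0.64 mid lat mm 36.1
  dish inner -38.42610876895759 tumbler inner 40.308254715099096
si5 (array([ -13.5, -189.8]), array([ 92.4, 109.6]), 0.65) 351 [ -59.5 -244.5   58. ] [  33.1 -134.5   73.3]
  slope deg 135.06 mid lat mm 13.9
  slope deg 0.38 mid lat mm 31.3
```

Box is about 2 mm short of the gap axis and within 1° of it. I nudge it 2 mm more, then back off and go behind it.

drive_tool --targets '[{"tx":0.07,"ty":-0.01,"tz":0,"wx":0,"wy":0,"wz":0,"claw":0.2},{"tx":0,"ty":0,"tz":0,"wx":0,"wy":0,"wz":0,"claw":0.2},{"tx":-0.3,"ty":0.04,"tz":0,"wx":0,"wy":0,"wz":0,"claw":0.2},{"tx":-0.4,"ty":0.05,"tz":0,"wx":0,"wy":0,"wz":0,"claw":0.2},{"tx":0,"ty":0,"tz":0.8,"wx":0,"wy":0,"wz":0,"claw":0.2},{"tx":0,"ty":0,"tz":1,"wx":0,"wy":0,"wz":0,"claw":0.2},{"tx":0,"ty":0,"tz":1,"wx":0,"wy":0,"wz":0,"claw":0.2},{"tx":0,"ty":0,"tz":1,"wx":0,"wy":0,"wz":0,"claw":0.2}]'

```text
clock: 9.25
tool_pos: [0.4223, -0.1277, 0.1686]
eef_rot: [0.067, 0.998, -0.001, -0.007]
contact_force: [0.8, -0.6, -0.9]
opening: 0.6
finger_force: 0.0
```

```bash
python3 m.py 6
```

```text
[ 0.42440555 -0.12792284  0.17025017]
sc6 (array([   0.7, -186.9]), array([ 76.2, 110.1]), 0.28) 1335 [ -37.6 -242.    58.1] [  38.8 -131.8   74. ]
  slope deg 0.24 mid lat mm -35.5
  slope deg 0.3 mid lat mm 36.8
  dish inner -38.7175333938354 tumbler inner 41.55625558108635
si6 (array([  -3.2, -187.9]), array([113.5,  73.5]), 89.82) 1003 [ -39.9 -244.5   58. ] [  33.7 -131.1   71.5]
  slope deg 0.14 mid lat mm -38.9
  slope deg -0.05 mid lat mm 31.9
```

drive_tool --targets '[{"tx":0,"ty":-0.4,"tz":0,"wx":0,"wy":0,"wz":-0.14,"claw":-0.43},{"tx":0.25,"ty":-0.4,"tz":0,"wx":0,"wy":0,"wz":-0.14,"claw":-0.43},{"tx":0.25,"ty":-0.4,"tz":0,"wx":0,"wy":0,"wz":-0.14,"claw":-0.43},{"tx":0.25,"ty":-0.4,"tz":0,"wx":0,"wy":0,"wz":-0.14,"claw":-0.43},{"tx":0.25,"ty":-0.4,"tz":0,"wx":0,"wy":0,"wz":-0.14,"claw":-0.43},{"tx":0.25,"ty":-0.4,"tz":0,"wx":0,"wy":0,"wz":-0.14,"claw":-0.43},{"tx":0.25,"ty":-0.4,"tz":0,"wx":0,"wy":0,"wz":-0.14,"claw":-0.43},{"tx":0.25,"ty":-0.4,"tz":0,"wx":0,"wy":0,"wz":-0.14,"claw":-0.43}]'

```text
clock: 10.15
tool_pos: [0.4749, -0.2244, 0.1666]
eef_rot: [0.611, 0.792, 0.002, -0.007]
contact_force: [0.5, 0.3, 0.1]
opening: 0.287
finger_force: 0.0
```

drive_tool --targets '[{"tx":0.23,"ty":0,"tz":0,"wx":0,"wy":0,"wz":-0.14,"claw":-0.43},{"tx":0,"ty":0,"tz":-0.5,"wx":0,"wy":0,"wz":-0.14,"claw":-0.43},{"tx":0,"ty":0,"tz":-1,"wx":0,"wy":0,"wz":-0.09,"claw":-0.43},{"tx":0,"ty":0,"tz":-1,"wx":0,"wy":0,"wz":0,"claw":-0.43},{"tx":0,"ty":0,"tz":-1,"wx":0,"wy":0,"wz":0,"claw":-0.43},{"tx":0,"ty":0,"tz":-0.4,"wx":0,"wy":0,"wz":0,"claw":-0.43},{"tx":0,"ty":0,"tz":0,"wx":0,"wy":0,"wz":0,"claw":-0.43},{"tx":0,"ty":0,"tz":0,"wx":0,"wy":0,"wz":0,"claw":-0.43}]'

```text
clock: 10.95
tool_pos: [0.4821, -0.2239, 0.0508]
eef_rot: [0.75, 0.662, 0.004, -0.006]
contact_force: [-0.3, -0.4, -0.6]
opening: 0.289
finger_force: 0.0
```

drive_tool --targets '[{"tx":0.04,"ty":0.3,"tz":0,"wx":0,"wy":0,"wz":-0.01,"claw":-0.43},{"tx":0.04,"ty":0.3,"tz":0,"wx":0,"wy":0,"wz":0,"claw":-0.43},{"tx":0.04,"ty":0.3,"tz":0,"wx":0,"wy":0,"wz":0,"claw":-0.43},{"tx":0.04,"ty":0.3,"tz":0,"wx":0,"wy":0,"wz":0,"claw":-0.43},{"tx":0.04,"ty":0.3,"tz":0,"wx":0,"wy":0,"wz":0,"claw":-0.43},{"tx":0.04,"ty":0.3,"tz":0,"wx":0,"wy":0,"wz":0,"claw":-0.43},{"tx":0.04,"ty":0.3,"tz":0,"wx":0,"wy":0,"wz":0,"claw":-0.43},{"tx":0.04,"ty":0.3,"tz":0,"wx":0,"wy":0,"wz":0,"claw":-0.43}]'

```text
clock: 11.75
tool_pos: [0.4914, -0.1511, 0.0504]
eef_rot: [0.753, 0.658, 0.004, -0.006]
contact_force: [0.2, -1.7, 0.9]
opening: 0.289
finger_force: 1.0
```

```bash
python3 m.py 7
```

```text
[ 0.49176778 -0.14927007  0.05030946]
sc7 (array([  -1. , -134.8]), array([102.8,  75.5]), 89.65) 1216 [ -38.8 -186.    58.1] [ 37.  -83.5  74.3]
  slope deg -0.01 mid lat mm -36.2
  slope deg 0.2 mid lat mm 35.8
  dish inner -38.13288624285833 tumbler inner 41.83126728294338
si7 (array([  -3.9, -150.5]), array([128. ,  72.6]), 89.23) 291 [ -40.1 -214.8   58.1] [ 32.5 -86.3  74.4]
  slope deg -2.5 mid lat mm -39.5
  slope deg 15.47 mid lat mm 21.8
  dish inner -44.00636187552171 tumbler inner 38.99995683662692
```

drive_tool --targets '[{"tx":0.045,"ty":0.3,"tz":0,"wx":0,"wy":0,"wz":0,"claw":-0.43},{"tx":0.045,"ty":0.3,"tz":0,"wx":0,"wy":0,"wz":0,"claw":-0.43},{"tx":0.045,"ty":0.3,"tz":0,"wx":0,"wy":0,"wz":0,"claw":-0.43},{"tx":0.045,"ty":0.3,"tz":0,"wx":0,"wy":0,"wz":0,"claw":-0.43},{"tx":0.045,"ty":0.3,"tz":0,"wx":0,"wy":0,"wz":0,"claw":-0.43},{"tx":0.045,"ty":0.3,"tz":0,"wx":0,"wy":0,"wz":0,"claw":-0.43},{"tx":0.045,"ty":0.3,"tz":0,"wx":0,"wy":0,"wz":0,"claw":-0.43},{"tx":0.045,"ty":0.3,"tz":0,"wx":0,"wy":0,"wz":0,"claw":-0.43}]'

```text
clock: 12.65
tool_pos: [0.5023, -0.079, 0.0504]
eef_rot: [0.753, 0.658, 0.004, -0.006]
contact_force: [-0.5, -0.9, -0.5]
opening: 0.284
finger_force: 0.5
```

```bash
python3 m.py 8
```

```text
[ 0.50275133 -0.07751913  0.05048555]
sc8 (array([ -0.2, -58.8]), array([75.7, 98.6]), 2.68) 1115 [ -36.9 -109.8   58.1] [ 39.3 -10.3  73.6]
  slope deg 1.0 mid lat mm -34.8
  slope deg -2.41 mid lat mm 36.9
  dish inner -38.144740858189586 tumbler inner 41.85858503973664
si8 (array([ -2.5, -75.4]), array([130.7,  72.2]), 86.41) 286 [ -39.  -142.2   58.1] [34.1 -9.  74.1]
  slope deg -1.83 mid lat mm -37.9
  slope deg 13.86 mid lat mm 23.2
```

drive_tool --targets '[{"tx":0.04,"ty":0.3,"tz":0,"wx":0,"wy":0,"wz":0,"claw":-0.43},{"tx":0.04,"ty":0.3,"tz":0,"wx":0,"wy":0,"wz":0,"claw":-0.43},{"tx":0.04,"ty":0.3,"tz":0,"wx":0,"wy":0,"wz":0,"claw":-0.43},{"tx":0.04,"ty":0.3,"tz":0,"wx":0,"wy":0,"wz":0,"claw":-0.43},{"tx":0.04,"ty":0.3,"tz":0,"wx":0,"wy":0,"wz":0,"claw":-0.43},{"tx":0.04,"ty":0.3,"tz":0,"wx":0,"wy":0,"wz":0,"claw":-0.43},{"tx":0.04,"ty":0.3,"tz":0,"wx":0,"wy":0,"wz":0,"claw":-0.43},{"tx":0.04,"ty":0.3,"tz":0,"wx":0,"wy":0,"wz":0,"claw":-0.43}]'

```text
clock: 13.55
tool_pos: [0.5118, -0.0071, 0.0504]
eef_rot: [0.753, 0.658, 0.004, -0.006]
contact_force: [-0.4, -1.3, 1.1]
opening: 0.284
finger_force: 0.9
```

```bash
python3 m.py 9; python3 -c "
import cv2
s=cv2.imread('pics/sc9.png')[160:330,320:530]; cv2.imwrite('pics/c9.png',cv2.resize(s,None,fx=3,fy=3,interpolation=2))"
```

```text
[ 0.51231008 -0.00528414  0.05045499]
sc9 (array([-0.2,  6.7]), array([109. ,  73.3]), 89.9) 915 [-36.9 -47.8  58.4] [36.6 61.1 74.4]
  slope deg -0.24 mid lat mm -35.1
  slope deg 10.38 mid lat mm 25.8
  dish inner -59.02532931969204 tumbler inner 41.13107593631699
si9 (array([-1.7, -4.4]), array([132.2,  69.3]), 87.78) 265 [-36.9 -70.2  58.1] [32.6 62.4 74.1]
  slope deg -0.64 mid lat mm -35.2
  slope deg 11.11 mid lat mm 22.7
  dish inner -33.15424369743783 tumbler inner 39.22488424101327
```

View pics/c9.png

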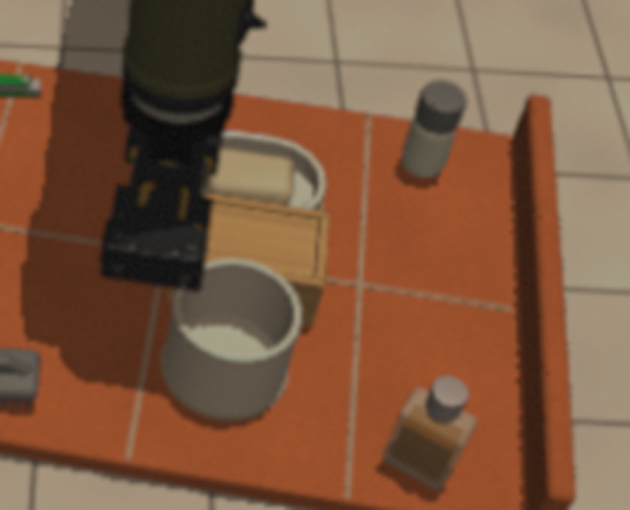

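The box is moving straight through the gap: lid closed at crop (265,235), leading end at (320,260), path to the kerb clear. I carry on.

drive_tool --targets '[{"tx":0.04,"ty":0.3,"tz":0,"wx":0,"wy":0,"wz":0,"claw":-0.43},{"tx":0.04,"ty":0.3,"tz":0,"wx":0,"wy":0,"wz":0,"claw":-0.43},{"tx":0.04,"ty":0.3,"tz":0,"wx":0,"wy":0,"wz":0,"claw":-0.43},{"tx":0.04,"ty":0.3,"tz":0,"wx":0,"wy":0,"wz":0,"claw":-0.43},{"tx":0.04,"ty":0.3,"tz":0,"wx":0,"wy":0,"wz":0,"claw":-0.43},{"tx":0.04,"ty":0.3,"tz":0,"wx":0,"wy":0,"wz":0,"claw":-0.43},{"tx":0.04,"ty":0.3,"tz":0,"wx":0,"wy":0,"wz":0,"claw":-0.43},{"tx":0.04,"ty":0.3,"tz":0,"wx":0,"wy":0,"wz":0,"claw":-0.43}]'

```text
clock: 14.45
tool_pos: [0.5214, 0.065, 0.0504]
eef_rot: [0.753, 0.658, 0.004, -0.006]
contact_force: [0.2, -1.7, 0.3]
opening: 0.283
finger_force: 0.6
```

```bash
python3 m.py 10
```

```text
[0.5218431  0.06673527 0.0504574 ]
sc10 (array([ 0.2, 78.3]), array([ 73.8, 107.5]), 0.44) 1024 [-36.7  24.3  58.4] [ 37.  132.3  74.3]
  slope deg -0.82 mid lat mm -36.2
  slope deg 0.34 mid lat mm 36.7
  dish inner -39.698068760783656 tumbler inner 48.44659121619155
si10 (array([-1.2, 54.5]), array([ 72. , 120.6]), 2.08) 263 [-36.8  -4.5  58. ] [ 37.  114.   74.2]
  slope deg -4.94 mid lat mm -35.2
  slope deg 8.05 mid lat mm 27.9
  dish inner -31.400336032104132 tumbler inner 31.28301818594086
```

drive_tool --targets '[{"tx":0.04,"ty":0.3,"tz":0,"wx":0,"wy":0,"wz":0,"claw":-0.43},{"tx":0.04,"ty":0.3,"tz":0,"wx":0,"wy":0,"wz":0,"claw":-0.43},{"tx":0.04,"ty":0.3,"tz":0,"wx":0,"wy":0,"wz":0,"claw":-0.43},{"tx":0.04,"ty":0.3,"tz":0,"wx":0,"wy":0,"wz":0,"claw":-0.43},{"tx":0.04,"ty":0.3,"tz":0,"wx":0,"wy":0,"wz":0,"claw":-0.43},{"tx":0.04,"ty":0.3,"tz":0,"wx":0,"wy":0,"wz":0,"claw":-0.43},{"tx":0.03,"ty":0.2,"tz":0,"wx":0,"wy":0,"wz":0,"claw":-0.43},{"tx":0.01,"ty":0.1,"tz":0,"wx":0,"wy":0,"wz":0,"claw":-0.43}]'

```text
clock: 15.35
tool_pos: [0.5299, 0.1283, 0.0504]
eef_rot: [0.753, 0.658, 0.004, -0.006]
contact_force: [0.1, -2.2, 0.3]
opening: 0.282
finger_force: 0.8
```

drive_tool --targets '[{"tx":0.01,"ty":0.07,"tz":0,"wx":0,"wy":0,"wz":0,"claw":-0.43},{"tx":0.01,"ty":0.07,"tz":0,"wx":0,"wy":0,"wz":0,"claw":-0.43},{"tx":0.01,"ty":0.07,"tz":0,"wx":0,"wy":0,"wz":0,"claw":-0.43},{"tx":0.01,"ty":0.07,"tz":0,"wx":0,"wy":0,"wz":0,"claw":-0.43},{"tx":0.01,"ty":0.05,"tz":0,"wx":0,"wy":0,"wz":0,"claw":-0.43},{"tx":0.01,"ty":0.05,"tz":0,"wx":0,"wy":0,"wz":0,"claw":-0.43},{"tx":0,"ty":0,"tz":0,"wx":0,"wy":0,"wz":0,"claw":-0.43},{"tx":0,"ty":0,"tz":0,"wx":0,"wy":0,"wz":0,"claw":-0.43}]'

```text
clock: 16.15
tool_pos: [0.5317, 0.139, 0.0504]
eef_rot: [0.753, 0.658, 0.004, -0.006]
contact_force: [0.5, -0.2, 0.2]
opening: 0.281
finger_force: 0.2
```

```bash
sed -i 's/<.19)&/<.206)\&/' m.py; python3 m.py 11
```

```text
[0.53170125 0.13900413 0.0504545 ]
sc11 (array([ -0. , 155.1]), array([ 73.4, 101.6]), 0.04) 916 [-36.8 104.3  58.2] [ 36.6 206.   74.4]
  slope deg -0.67 mid lat mm -35.4
  slope deg 14.07 mid lat mm 36.3
  dish inner -38.187572839267325 tumbler inner 40.87683174607794
si11 (array([-0.8, 96.1]), array([ 71.2, 199.6]), 1.23) 262 [-36.6  -2.9  58. ] [ 37.  195.6  74.2]
  slope deg -4.73 mid lat mm -35.7
  slope deg 7.23 mid lat mm 27.6
  dish inner -43.14315717572617 tumbler inner 37.65019298475162
```

drive_tool --targets '[{"tx":0.01,"ty":0.05,"tz":0,"wx":0,"wy":0,"wz":0,"claw":-0.43},{"tx":0,"ty":0.05,"tz":0,"wx":0,"wy":0,"wz":0,"claw":-0.43},{"tx":0.01,"ty":0.05,"tz":0,"wx":0,"wy":0,"wz":0,"claw":-0.43},{"tx":0,"ty":0.05,"tz":0,"wx":0,"wy":0,"wz":0,"claw":-0.43},{"tx":0.01,"ty":0.04,"tz":0,"wx":0,"wy":0,"wz":0,"claw":-0.43},{"tx":0,"ty":0,"tz":0,"wx":0,"wy":0,"wz":0,"claw":-0.43},{"tx":0,"ty":0,"tz":0,"wx":0,"wy":0,"wz":0,"claw":-0.43},{"tx":0,"ty":0,"tz":0,"wx":0,"wy":0,"wz":0,"claw":-0.43}]'

```text
clock: 17.05
tool_pos: [0.5322, 0.1445, 0.0504]
eef_rot: [0.753, 0.658, 0.003, -0.006]
contact_force: [-1.2, -5.7, 1.7]
opening: 0.287
finger_force: 2.6
```

drive_tool --targets '[{"tx":0,"ty":0.04,"tz":0,"wx":0,"wy":0,"wz":0,"claw":-0.43},{"tx":0,"ty":0.03,"tz":0,"wx":0,"wy":0,"wz":0,"claw":-0.43},{"tx":0,"ty":0.03,"tz":0,"wx":0,"wy":0,"wz":0,"claw":-0.43},{"tx":0,"ty":0,"tz":0,"wx":0,"wy":0,"wz":0,"claw":-0.43},{"tx":0,"ty":0,"tz":0,"wx":0,"wy":0,"wz":0,"claw":-0.43},{"tx":0,"ty":0,"tz":0,"wx":0,"wy":0,"wz":0,"claw":-0.43},{"tx":0,"ty":0,"tz":0,"wx":0,"wy":0,"wz":0,"claw":-0.43},{"tx":0,"ty":0,"tz":0,"wx":0,"wy":0,"wz":0,"claw":-0.43}]'

```text
clock: 17.85
tool_pos: [0.5322, 0.1445, 0.0505]
eef_rot: [0.754, 0.657, 0.002, -0.005]
contact_force: [-0.6, -11.0, 4.3]
opening: 0.285
finger_force: 5.0
```

Firm against the kerb: 11 N and no further motion. I back straight off and lift away.

drive_tool --targets '[{"tx":-0.01,"ty":-0.1,"tz":0,"wx":0,"wy":0,"wz":0,"claw":-0.43},{"tx":-0.05,"ty":-0.4,"tz":0,"wx":0,"wy":0,"wz":0,"claw":-0.43},{"tx":-0.1,"ty":-0.8,"tz":0,"wx":0,"wy":0,"wz":0,"claw":-0.43},{"tx":0,"ty":0,"tz":0.7,"wx":0,"wy":0,"wz":0,"claw":-0.43},{"tx":0,"ty":0,"tz":1,"wx":0,"wy":0,"wz":0,"claw":-0.43},{"tx":0,"ty":-0.5,"tz":1,"wx":0,"wy":0,"wz":0,"claw":-0.43},{"tx":0,"ty":-1,"tz":1,"wx":0,"wy":0,"wz":0,"claw":-0.43},{"tx":0,"ty":-1,"tz":1,"wx":0,"wy":0,"wz":0,"claw":-0.43}]'

```text
clock: 18.65
tool_pos: [0.5279, 0.0353, 0.1927]
eef_rot: [0.752, 0.659, 0.005, -0.006]
contact_force: [1.2, -0.4, -0.4]
opening: 0.288
finger_force: 0.0
```

drive_tool --targets '[{"tx":0,"ty":-1,"tz":0.5,"wx":0,"wy":0,"wz":0,"claw":-0.43},{"tx":0,"ty":-1,"tz":0,"wx":0,"wy":0,"wz":0,"claw":-0.43},{"tx":0,"ty":-1,"tz":0,"wx":0,"wy":0,"wz":0,"claw":-0.43},{"tx":0,"ty":-1,"tz":0,"wx":0,"wy":0,"wz":0,"claw":-0.43},{"tx":0,"ty":-1,"tz":0,"wx":0,"wy":0,"wz":0,"claw":-0.43},{"tx":0,"ty":0,"tz":0,"wx":0,"wy":0,"wz":0,"claw":-0.43},{"tx":0,"ty":0,"tz":0,"wx":0,"wy":0,"wz":0,"claw":-0.43},{"tx":0,"ty":0,"tz":0,"wx":0,"wy":0,"wz":0,"claw":-0.43}]'

```text
clock: 19.45
tool_pos: [0.528, -0.1133, 0.2065]
eef_rot: [0.752, 0.659, 0.005, -0.006]
contact_force: [-0.7, 0.2, -0.3]
opening: 0.286
finger_force: 0.0
```

```bash
python3 m.py 12; python3 -c "
import cv2
s=cv2.imread('pics/sc12.png')[170:330,360:520]; t=cv2.imread('pics/si12.png')[160:260,170:330]
f=lambda i:cv2.resize(i,(400,int(400*i.shape[0]/i.shape[1])),interpolation=2)
a,b=f(s),f(t); b=cv2.copyMakeBorder(b,0,a.shape[0]-b.shape[0],0,0,0); cv2.imwrite('pics/c12.png',cv2.hconcat([a,b]))"
```

```text
[ 0.52798245 -0.11332598  0.20646288]
sc12 (array([1.00e-01, 1.55e+02]), array([ 73.5, 102. ]), 0.11) 1335 [-36.7 103.9  58.1] [ 36.9 205.9  73.9]
  slope deg 0.52 mid lat mm -34.9
  slope deg -0.63 mid lat mm 36.3
  dish inner -37.91360836292339 tumbler inner 41.12153244483404
si12 (array([ -1.9, 153.1]), array([105.7,  69.7]), 89.75) 486 [-37.  100.2  58. ] [ 32.8 206.   71.6]
  slope deg 0.43 mid lat mm -35.7
  slope deg -0.23 mid lat mm 30.6
  dish inner -43.47733618586748 tumbler inner 37.91649964146924
```

View pics/c12.png

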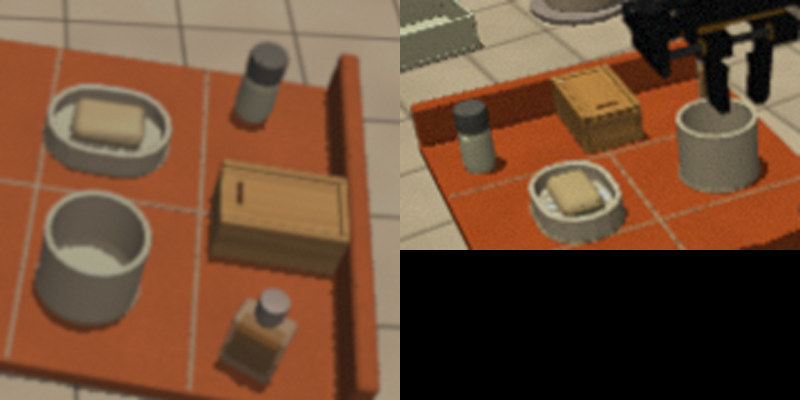

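The box sits flat against the kerb with its lid flush (left crop x 212–348, y 160–275). Its rear is at 104 mm, so its front is at 214 mm, which is the kerb face. The soap dish, tumbler, roll-on and perfume bottle in view are undisturbed. Handing in.

```bash
python3 -c "
from h import *
print(workorder.finish_job())"
```

```text
the job is handed in; nothing more can be done
None
```

The swab box's lid is shut and the box was slid through the gap until its leading end sat flat against the kerb. The hand is clear and the job is handed in; the hand-in gave no verdict.

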